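# Make up two toy kits on their boards

### The arm

A 6-joint arm with a two-finger parallel gripper is mounted at the origin on the work surface. World frame = base frame: x ahead of the robot, y to its left, z up, the work surface at z = 0. Lengths are in m, angles in degrees, forces in N, time in s.
With the tool pointing down it reaches from about 0.325 to 1 m from the base axis. Payload 5.1 kg.
Tool frame: the origin (TCP) lies midway between the tips of the shut fingers; the grasp point (between the pads) lies 19 mm behind it (manip.grip_point_offset is the distance from the TCP to the grasp point, in m); z points along the fingers, y is the direction in which the jaws open and shut (so a half turn about z gives the same grasp; the last joint's range is limited). The gripper opens to 85 mm and grips with 20 to 120 N. Pads are 22 mm wide; open, the fingers measure 114 mm over their backs; the gripper's body (76 mm by 85 mm) begins 54 mm behind the grasp point. The pads swing forward as they close: fully open they stand 13 mm farther back than shut.
Start: joints at [61.616, 7.093, 94.555, -0, 78.352, -4.733], TCP at [0.261, 0.595, 0.231] pointing down, gripper open.
Joint ranges: [-149.61, 149.61], [-58.7, 133.49], [1.44, 155.28], [-77.14, 257.14], [18.33, 153.61], [-166.67, 166.67]. Speed limits (degrees/s): [147.25, 147.25, 180, 180, 180, 180].

### API

Orientations are given as [roll, pitch, yaw] about the fixed x, y, z axes, in that order (R = Rz(yaw) Ry(pitch) Rx(roll)).
In Python, from cell import manip, read_camera gives the robot as it stands.
- The arm moves only by the tool step_arm, never from a script. Its argument "targets" is a list of rows, each an object with "offset": the shift along the tool's x, y, z in mm, a list of three; "angular": the turn, a rotation vector about the tool's x, y, z in rad, a list of three; "fingers": the closure, from 0 (fully open) to 1 (shut). A call has 1 to 20 rows; each row is the pose to reach, as a shift and turn from the pose commanded when the call began, along the tool's axes at that moment; what a row does not reach only later rows make up. A row lasts 1/8 s, in which the tool goes at most 62.5 mm and 10.7 degrees, less where a joint would pass 70% of its speed; a pose out of reach is approached as far as the arm can. A call with a gripper value outside its range is refused whole. The fingers move at their own pace and stop on an object; the grip force is fixed at half the most. Time passes only in rows, so rows that repeat a pose let the fingers close. It gives the time, the measured TCP pose, the force and the opening at its end, in the units of the state.
- manip.sense(): the state, without advancing time (a new reading comes with each control period).
- read_camera(name): name is "scene" or "top" or "wrist"; returns a dict with "pixels" (384x512x3 uint8, blue, green, red), "range_z" (384x512 float32, m along the optical axis (not along the pixel's ray), 0 where there is no reading), "intrinsics" (3x3 intrinsics, pixels), "extrinsics" (4x4, takes a point from camera to world coordinates). Camera axes: x right, y up, looking along -z (the intrinsics and any distortion apply to the point x, -y, -z); pixel columns grow to the right and rows downward; lengths in m; the calibration is good to about 2 mm. A picture is of the moment at which its call begins.
- manip.job_done(): hands the job in, once; it reports no verdict.
The state is a dict: "t": time; "joints": joint angles; "dq": joint speeds; "tau": joint torques, N m; "tool_pos": TCP position; "ee_rot": TCP orientation; "ft_force": force on the tool from outside, world axes, zero at the start; "torque": the same for the moment, N m; "grip_width": finger opening in m.
Only numpy, scipy, OpenCV 4.12 (cv2) and the standard library are available. Lean on these libraries where they do the work, as an engineer would, in place of code of your own. Each camera call takes 0.05 s, during which the arm holds its last target. There are 200 camera calls.

### The job

Make up two toy kits. On the nearly square board with three compartments: the grooved long block in the long compartment, the cab upright in the smaller of the other two, and the large wheel in the bigger one; on the long narrow board: the frame with three openings in the long compartment and the small wheel in the short one. Set every part right side up, flat on the floor of its compartment and clear of the strips' tops, let go of all, and leave the short frame with two openings where it lies.

Things in the scene. Friction and masses are not known exactly. Their poses are not given: they have to be found in the camera images.
- long_block: pale wooden toy chassis: straight bar 134 long (x) x 34 wide (y) x 24 high mm, two 9 mm wide, 6 mm deep axle grooves across its top, 38 mm either side of the middle. Lies on the bench. Origin: centre of the underside, z up. Loose, about 75 g.
- cab: pale wooden toy driver's cab, stepped: bonnet to -x 20 high, cabin to +x 40 high, with a dark sloping windscreen between them. 44 long (x) x 36 wide (y) mm. Stands on its underside; best gripped across the 36 mm by the sides. Origin: centre of the underside, z up. Loose, about 40 g.
- big_wheel: large pale wooden toy wheel lying flat: disc 56 diameter, 20 thick mm, dark dot for the axle hole on top. Origin: centre of the underside, z up. Loose, about 35 g.
- small_wheel: small pale wooden toy wheel lying flat: disc 36 diameter, 20 thick mm, dark dot for the axle hole on top. Origin: centre of the underside, z up. Loose, about 16 g.
- frame3: long pale wooden ladder frame with THREE openings: 130 long (x) x 50 wide (y) x 18 high mm, of strips 9 wide. Origin: centre of the underside, z up. Loose, about 45 g.
- frame2: short pale wooden ladder frame with only TWO openings: 90 long (x) x 50 wide (y) x 18 high mm. Not part of either kit: it stays where it lies. Origin: centre of the underside, z up. Loose, about 32 g.
- square_board: nearly square grey board, fixed, 176 (x) x 166 (y) mm. Origin: centre of underside, z up. Floor 4 mm up; edge and dividing strips 8 wide, tops 10 up: fingers holding a part 8 above its underside clear them. Compartments, x by y, centre (x, y): long 160 x 60 at (0, 45); narrow small 62 x 82 at (-49, -34); bigger 90 x 82 at (35, -34). Parts in them stand only 25 to 45 apart: open fingers little.
- long_board: long narrow grey kit board with plywood strips, fixed to the bench: 242 (x) x 92 (y) mm. Origin: centre of the underside, z up. Floor 4 above the bench; strips 8 wide, 6 above the floor (top at 10). Two compartments, inner sizes x by y and centres (x, y) in the board's frame: long one 156 x 76 at (-35, 0); short one 62 x 76 at (+82, 0).
Mind the look-alikes: they are no part of the job. Leave any orange or pink look-alike of the big_wheel alone.

How it is judged:
By the outcome, as a careful person would: the job done as asked, in the order asked, and still so for the second after the job is handed in, with the robot touching nothing.
It also fails if it takes over 115 s, if anything falls off the work surface, if the arm or the gripper's body presses on something with over 40 N, if the wrist force passes 120 N, or if a joint passes its speed limit or range.

## Working session

There is one attempt and no reset: what is moved stays moved. The work goes in short steps, Python scripts to look and compute and a tool call to move; the robot and the scene stay as the last step left them, time stands still between calls to the robot, and variables do not carry over. Pictures are saved under pics/ and viewed, about 12 in all and at most 16, crops included, and the job is handed in when it is done.

Besides the shell and the picture viewer there is one more tool, called as name(argument=value, ...) on one line, values as JSON. step_arm: Moves the arm, as the interface text tells. Its arguments: {"type":"object","properties":{"targets":{"type":"array","items":{"type":"object","properties":{"offset":{"type":"array","items":{"type":"number"}},"angular":{"type":"array","items":{"type":"number"}},"fingers":{"type":"number"}}}}},"required":["targets"]}

```bash
ls; mkdir -p pics
python3 - <<'E'
from cell import manip, read_camera
import cv2,numpy as np
print(manip.sense(), manip.grip_point_offset)
for n in ["scene","top"]:
    c=read_camera(n); cv2.imwrite(f"pics/{n}0.png",c["pixels"]); print(n,c["intrinsics"],c["extrinsics"]); np.savez(f"{n}0.npz",**c)
E
```

```text
pics
{'t': 0.0, 'joints': array([ 6.16148881e+01,  7.13335537e+00,  9.46359902e+01, -6.69964971e-04,
        7.83512857e+01, -4.73192920e+00]), 'dq': array([-0.04187674,  0.10578306, -0.01757928,  0.01307401, -0.03611656,
       -0.00892546]), 'tau': array([ 1.04340384e-04, -4.23618615e+01, -3.65453231e+01, -1.42134213e-04,
        6.97172043e-03,  9.21124510e-09]), 'tool_pos': array([0.26050439, 0.59483372, 0.23003492]), 'ee_rot': array([-1.79879726e+02, -9.29769478e-03,  1.56346944e+02]), 'ft_force': array([-0.15481272, -0.07005372,  0.4639329 ]), 'torque': array([-0.0131344 , -0.0323827 , -0.01528353]), 'grip_width': 0.08521017598908873} 0.0187
scene [[428.75254657   0.         254.17195798]
 [  0.         428.75254657 191.05367706]
 [  0.           0.           1.        ]] [[-0.58729823 -0.52639845  0.61480522  1.0590307 ]
 [ 0.80903418 -0.40370766  0.42718125  0.37554996]
 [ 0.02333403  0.74828123  0.66297114  0.6465738 ]
 [ 0.          0.          0.          1.        ]]
top [[394.82944432   0.         252.16444279]
 [  0.         394.82944432 193.99184001]
 [  0.           0.           1.        ]] [[-0.12395593  0.9676838  -0.21959733  0.31021006]
 [-0.99228491 -0.12140942  0.0251081   0.01744344]
 [-0.00236448  0.22101541  0.97526745  0.91896948]
 [ 0.          0.          0.          1.        ]]
```

View pics/top0.png

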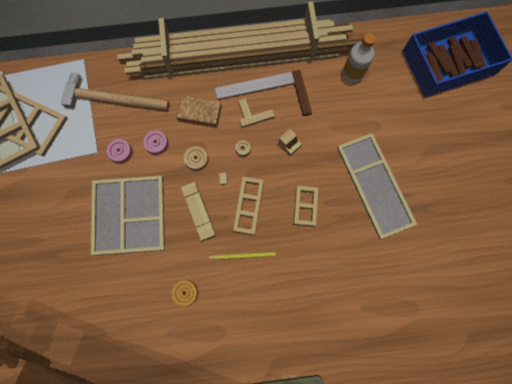

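View pics/scene0.png

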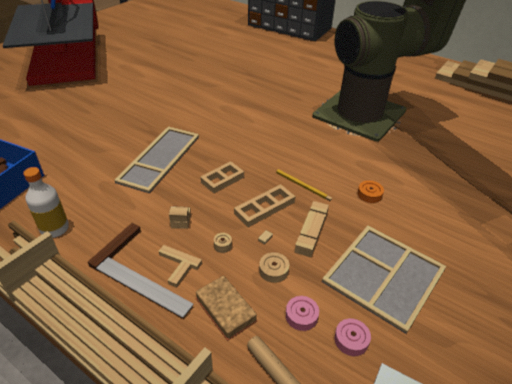

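Top view: the pale pieces are the big wheel (195,158), small wheel (243,148), cab (290,142), long block (198,212), frame3 with three openings (248,206) and frame2 with two (306,206). The square board is at (127,215) and the long board at (377,185). The pink wheels (119,150) and (155,142) and the orange wheel (184,293) are decoys, so I leave them alone.

```bash
cat > h.py <<'E'
import cv2,numpy as np
def cloud(c):
    K=c["intrinsics"];E=c["extrinsics"];d=c["range_z"].astype(float)
    v,u=np.indices(d.shape)
    P=np.stack([(u-K[0,2])/K[0,0]*d,-(v-K[1,2])/K[1,1]*d,-d],-1)
    return P@E[:3,:3].T+E[:3,3]
def ray(c,uv,z):
    K=c["intrinsics"];E=c["extrinsics"];uv=np.atleast_2d(uv).astype(float)
    r=np.c_[(uv[:,0]-K[0,2])/K[0,0],-(uv[:,1]-K[1,2])/K[1,1],-np.ones(len(uv))]@E[:3,:3].T
    return E[:3,3]+r*((z-E[2,3])/r[:,2])[:,None]
def proj(c,P):
    K=c["intrinsics"];E=c["extrinsics"];q=(np.atleast_2d(P)-E[:3,3])@E[:3,:3]
    return np.c_[K[0,0]*q[:,0]/-q[:,2]+K[0,2],-K[1,1]*q[:,1]/-q[:,2]+K[1,2]]
def pale(img):
    h=cv2.cvtColor(img,cv2.COLOR_BGR2HSV)
    return h
E
python3 - <<'E'
from h import *
t=dict(np.load("top0.npz"));img=t["pixels"];W=cloud(t)
hsv=cv2.cvtColor(img,cv2.COLOR_BGR2HSV)
for n,p in dict(bench=(280,300),bench2=(220,195),wheel=(188,153),block=(197,212),strip=(93,230),floor=(140,200)).items(): print(n,hsv[p[1],p[0]],W[p[1],p[0]].round(4))
m=((hsv[...,2]>150)&(hsv[...,0]>12)&(hsv[...,0]<32)).astype(np.uint8)*255
cs,_=cv2.findContours(m,cv2.RETR_EXTERNAL,cv2.CHAIN_APPROX_NONE)
for c in cs:
    if cv2.contourArea(c)<30: continue
    x,y,w,h=cv2.boundingRect(c)
    if y<120 or x<70 or x>430: continue
    k=np.zeros_like(m);cv2.drawContours(k,[c],-1,255,-1);k&=m
    z=W[...,2][(k>0)&(t["range_z"]>0)]
    print((x,y,w,h),cv2.contourArea(c),"z pct",np.percentile(z,[10,50,90,98]).round(4))
    ht=np.percentile(z,75)
    r=cv2.minAreaRect(ray(t,c[:,0,:],ht)[:,:2].astype(np.float32)*1000); print("   rect",np.round(r[0],1),np.round(r[1],1),round(r[2],1))
cv2.imwrite("pics/crop1.png",cv2.resize(img[120:310,80:420],None,fx=2.3,fy=2.3,interpolation=cv2.INTER_CUBIC))
E
```

```text
bench [ 13 149 139] [ 0.2668 -0.038   0.0005]
bench2 [ 13 143 137] [ 0.5247  0.0703 -0.002 ]
wheel [ 19  99 150] [0.6316 0.1342 0.0196]
block [ 20  94 171] [0.4851 0.1254 0.0255]
strip [ 22  78 166] [0.4766 0.3717 0.0063]
floor [  6  11 121] [0.5353 0.2599 0.002 ]
(173, 337, 80, 15) 233.5 z pct [-0.0021 -0.      0.0019  0.0031]
   rect [190.5 121.7] [174.2  19.6] 87.4
(364, 317, 42, 10) 158.0 z pct [-0.0017  0.0003  0.0021  0.003 ]
   rect [ 193.2 -262. ] [92.2 18.6] 85.9
(217, 291, 101, 11) 198.5 z pct [-0.0021  0.0001  0.002   0.003 ]
   rect [278.4 -10.4] [226.4  13.9] 88.4
(231, 280, 45, 10) 66.5 z pct [-0.0023 -0.0002  0.002   0.0034]
   rect [308.4  17.9] [  9.4 101.6] 1.4
(171, 280, 25, 26) 461.5 z pct [0.0154 0.0188 0.0216 0.0225]
   rect [309.7 173.1] [53.4 53. ] 38.4
(186, 270, 39, 8) 33.0 z pct [-0.002   0.0002  0.0022  0.0027]
   rect [344.4 123.3] [ 6.2 87.4] 2.5
(233, 268, 33, 9) 35.0 z pct [-0.0017 -0.      0.0018  0.0025]
   rect [337.4  24. ] [ 5.9 74.2] 3.3
(160, 254, 33, 9) 52.5 z pct [-0.0019  0.      0.0019  0.0026]
   rect [390.  186.3] [10.9 74.6] 0.3
(290, 253
[... 1032 characters left out ...]
21.5 z pct [-0.0012  0.0016  0.0109  0.0119]
   rect [558.9  69.9] [36.1 93.9] 0.2
(251, 148, 32, 7) 44.0 z pct [-0.002   0.0001  0.0016  0.0027]
   rect [619.5 -54.3] [75.7 15.4] 82.8
(135, 146, 101, 22) 789.5 z pct [-0.0016  0.0014  0.0204  0.0222]
   rect [624.3 141.7] [238.1  52.6] 82.8
(289, 141, 13, 12) 39.0 z pct [0.0185 0.0202 0.022  0.0234]
   rect [ 614.9 -121.4] [ 8.6 35.4] 38.6
(235, 140, 16, 14) 141.5 z pct [0.0164 0.0194 0.0216 0.0226]
   rect [631.   3.] [33.  33.7] 25.6
(309, 129, 108, 109) 4091.0 z pct [-0.0005  0.0091  0.012   0.0135]
   rect [ 506.7 -285.9] [260.3 251.5] 0.2
(280, 129, 16, 15) 111.0 z pct [0.0383 0.0403 0.042  0.0426]
   rect [ 637. -105.] [22.9 32.9] 35.3
```

View pics/crop1.png

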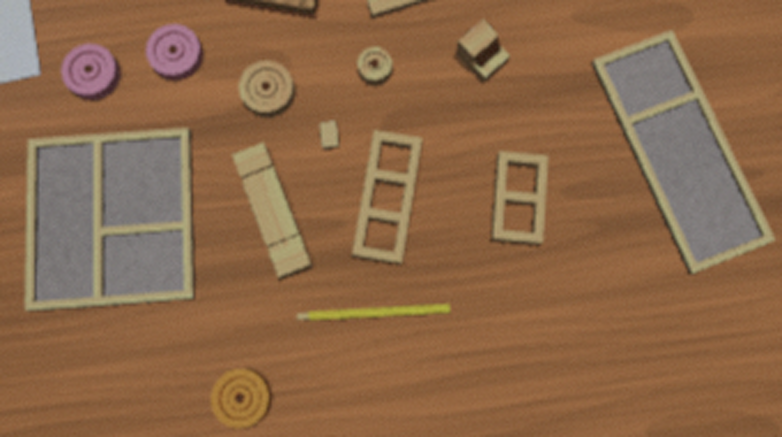

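The crop confirms it. Frame3 (three openings) is at full-picture (248,206), frame2 (two openings) at (306,206) and the pale big wheel at (195,158), well apart from the pink and orange ones. Next I measure everything in both fixed views.

```bash
cat > m.py <<'E'
from h import *
# name: (approx xy mm, radius mm, zlo, zhi)
T=dict(block=((490,126),80,17,32),cab_top=((637,-105),35,33,48),cab_bon=((615,-121),30,15,26),big=((627,134),38,14,27),small=((631,3),28,14,27),
 frame3=((493,13),82,12,25),frame2=((472,-127),62,12,25),sq=((505,291),135,6,15),lb=((520,-270),150,6,15))
for n in ["top","scene"]:
    c=dict(np.load(n+"0.npz"));W=cloud(c)*1000;s=cv2.cvtColor(c["pixels"],cv2.COLOR_BGR2HSV)
    ok=(c["range_z"]>0)&(s[...,1]<125)&(s[...,2]>70)&(s[...,0]>8)&(s[...,0]<40)
    for k,(p,r,a,b) in T.items():
        q=ok&(np.hypot(W[...,0]-p[0],W[...,1]-p[1])<r)&(W[...,2]>a)&(W[...,2]<b)
        q=q.astype(np.uint8);nl,L,st,_=cv2.connectedComponentsWithStats(q)
        L=L==1+np.argmax(st[1:,4]) if k!="block" else q>0
        z=np.median(W[...,2][L]);v,u=np.nonzero(L)
        P=ray(c,np.c_[u,v],z/1000)[:,:2]*1000
        R=cv2.minAreaRect(P.astype(np.float32));w,h=R[1];ang=R[2] if w>h else R[2]+90
        print(n,k,L.sum(),"z %.1f"%z,"c",np.round(R[0],1),"mean",P.mean(0).round(1),"size",round(max(w,h),1),round(min(w,h),1),"yaw %.1f"%((ang+90)%180-90))
E
python3 m.py
```

```text
top block 836 z 23.8 c [489.8 123.6] mean [489.2 123.4] size 135.2 34.3 yaw 15.0
top cab_top 162 z 40.1 c [ 636.  -106.1] mean [ 636.4 -105.7] size 36.5 26.4 yaw -54.7
top cab_bon 95 z 20.0 c [ 622.2 -115.7] mean [ 616.3 -118.2] size 37.3 29.1 yaw -56.5
top big 344 z 18.8 c [621.2 121.3] mean [621.5 120.7] size 55.0 46.0 yaw -23.4
top small 167 z 19.3 c [630.4   1.8] mean [630.3   2.2] size 35.4 33.7 yaw -7.1
top frame3 663 z 18.1 c [490.    6.1] mean [489.2   6.4] size 130.5 50.1 yaw -16.5
top frame2 487 z 18.2 c [ 472.  -126.9] mean [ 471.5 -127. ] size 90.9 50.6 yaw -12.5
top sq 1480 z 9.7 c [504.7 289.5] mean [502.4 288.9] size 176.8 167.0 yaw -2.9
top lb 1135 z 10.0 c [ 503.7 -300.9] mean [ 507.9 -298.3] size 242.1 94.1 yaw 14.4
scene block 805 z 22.0 c [490.8 127.6] mean [494.5 128.6] size 138.6 34.7 yaw 15.3
scene cab_top 175 z 37.9 c [ 639.1 -100.7] mean [ 637.6 -101.6] size 37.0 28.8 yaw -52.6
scene cab_bon 6 z 17.7 c [ 608.6 -102. ] mean [ 608.6 -102. ] size 15.1 0.0 yaw 42.5
scene big 502 z 17.4 c [621.8 122.2] mean [622. 123.] size 53.0 51.3 yaw -53.0
scene small 194 z 17.4 c [631.    6.3] mean [631.    5.8] size 39.1 33.5 yaw 37.2
scene frame3 645 z 15.9 c [491.5  10.5] mean [494.2   9.2] size 133.0 53.4 yaw -16.6
scene frame2 378 z 15.6 c [ 473.2 -122. ] mean [ 474.3 -122.8] size 93.1 54.3 yaw -12.8
scene sq 1856 z 8.4 c [504.9 292.7] mean [511.2 295. ] size 179.3 165.9 yaw -2.9
scene lb 636 z 7.7 c [ 503.6 -297.2] mean [ 523.7 -290.7] size 245.2 93.3 yaw 14.0
```

```bash
cat > go.py <<'E'
# usage: go.py x y z yaw [x y z yaw ...] (mm, deg): offsets/turns in the tool axes now
import sys,numpy as np
from scipy.spatial.transform import Rotation as Ro
from cell import manip
s=manip.sense();p=s["tool_pos"]*1000;R=Ro.from_euler("xyz",s["ee_rot"],degrees=True)
print("t",s["t"],"pos",p.round(1),"rpy",s["ee_rot"].round(2),"j",s["joints"].round(1),"w",round(s["grip_width"]*1000,1),"F",s["ft_force"].round(1))
a=np.array(sys.argv[1:],float).reshape(-1,4)
for x in a:
    y=s["ee_rot"][2]; d=(x[3]-y+90)%180-90
    G=Ro.from_euler("xyz",[180,0,y+d],degrees=True)
    print(x,"offset",R.inv().apply(x[:3]-p).round(1),"angular",(R.inv()*G).as_rotvec().round(4),"yaw",round(y+d,1))
E
python3 go.py 490 125 200 15
```

```text
t 0.1 pos [260.5 594.9 230.2] rpy [-1.7989e+02 -1.0000e-02  1.5635e+02] j [61.6  7.1 94.6 -0.  78.4 -4.7] w 85.1 F [ 0.5 -0.1  0.4]
[490. 125. 200.  15.] offset [-398.7 -338.3   30.8] angular [-0.0018 -0.0008 -0.6746] yaw 195.0
```

step_arm(targets=[{"offset": [-398.7,-338.3,30.8],"angular": [-0.002,0,-0.675],"fingers": 0.3},{"offset": [-398.7,-338.3,30.8],"angular": [-0.002,0,-0.675],"fingers": 0.3},{"offset": [-398.7,-338.3,30.8],"angular": [-0.002,0,-0.675],"fingers": 0.3},{"offset": [-398.7,-338.3,30.8],"angular": [-0.002,0,-0.675],"fingers": 0.3},{"offset": [-398.7,-338.3,30.8],"angular": [-0.002,0,-0.675],"fingers": 0.3},{"offset": [-398.7,-338.3,30.8],"angular": [-0.002,0,-0.675],"fingers": 0.3},{"offset": [-398.7,-338.3,30.8],"angular": [-0.002,0,-0.675],"fingers": 0.3},{"offset": [-398.7,-338.3,30.8],"angular": [-0.002,0,-0.675],"fingers": 0.3},{"offset": [-398.7,-338.3,30.8],"angular": [-0.002,0,-0.675],"fingers": 0.3},{"offset": [-398.7,-338.3,30.8],"angular": [-0.002,0,-0.675],"fingers": 0.3},{"offset": [-398.7,-338.3,30.8],"angular": [-0.002,0,-0.675],"fingers": 0.3},{"offset": [-398.7,-338.3,30.8],"angular": [-0.002,0,-0.675],"fingers": 0.3}])

```text
t: 1.6
tool_pos: [0.4898, 0.1266, 0.2005]
ee_rot: [179.9, 0.0, -164.9]
ft_force: [-0.3, -0.3, -0.1]
grip_width: 0.0597
```

```bash
cat > wr.py <<'E'
# wr.py outname x y r zlo zhi : wrist look, measure top face
import sys
from h import *
from cell import read_camera
c=read_camera("wrist");o=sys.argv[1];np.savez(o+".npz",**c);cv2.imwrite(f"pics/{o}.png",c["pixels"])
x,y,r,a,b=map(float,sys.argv[2:7]);W=cloud(c)*1000;s=cv2.cvtColor(c["pixels"],cv2.COLOR_BGR2HSV)
print("cam at",c["extrinsics"][:3,3].round(3),"axis",-c["extrinsics"][:3,2].round(2))
L=((c["range_z"]>0)&(s[...,1]<130)&(s[...,0]>8)&(s[...,0]<40)&(np.hypot(W[...,0]-x,W[...,1]-y)<r)&(W[...,2]>a)&(W[...,2]<b)).astype(np.uint8)
L=cv2.morphologyEx(L,cv2.MORPH_OPEN,np.ones((3,3)))>0
z=np.median(W[...,2][L]);v,u=np.nonzero(L);P=ray(c,np.c_[u,v],z/1000)[:,:2]*1000
R=cv2.minAreaRect(P.astype(np.float32));w,h=R[1];ang=R[2] if w>h else R[2]+90
print(o,L.sum(),"z %.1f"%z,"c",np.round(R[0],1),"mean",P.mean(0).round(1),"size",round(max(w,h),1),round(min(w,h),1),"yaw %.1f"%((ang+90)%180-90),"u",u.min(),u.max(),"v",v.min(),v.max())
E
python3 wr.py w1 490 125 80 17 32; python3 go.py
```

```text
cam at [0.417 0.107 0.344] axis [ 0.28  0.08 -0.96]
w1 2919 z 24.6 c [489.  126.1] mean [485.2 124.9] size 133.1 34.0 yaw 15.1 u 239 267 v 119 225
t 1.65 pos [489.9 126.6 200.5] rpy [ 1.7989e+02  3.0000e-02 -1.6487e+02] j [ 8.300e+00 -1.030e+01  1.146e+02  1.000e-01  7.570e+01 -9.680e+01] w 59.9 F [-0.9  0.6 -0.3]
```

step_arm(targets=[{"offset": [1,0,60],"fingers": 0.3},{"offset": [1,0,120],"fingers": 0.3},{"offset": [1,0,165],"fingers": 0.3},{"offset": [1,0,186],"fingers": 0.3},{"offset": [1,0,194],"fingers": 0.3},{"offset": [1,0,194],"fingers": 0.3},{"offset": [1,0,194],"fingers": 1},{"offset": [1,0,194],"fingers": 1},{"offset": [1,0,194],"fingers": 1},{"offset": [1,0,194],"fingers": 1},{"offset": [1,0,194],"fingers": 1},{"offset": [1,0,170],"fingers": 1},{"offset": [1,0,120],"fingers": 1},{"offset": [1,0,80],"fingers": 1},{"offset": [1,0,80],"fingers": 1}])

```text
$.targets[0]: bad value
```

```bash
python3 go.py 507 336 120 -2.9
```

```text
t 1.65 pos [489.9 126.6 200.5] rpy [ 1.7989e+02  3.0000e-02 -1.6487e+02] j [ 8.300e+00 -1.030e+01  1.146e+02  1.000e-01  7.570e+01 -9.680e+01] w 59.9 F [-0.9  0.6 -0.3]
[507.  336.  120.   -2.9] offset [-71.2 197.5  81. ] angular [2.100e-03 3.000e-04 3.146e-01] yaw -182.9
```

step_arm(targets=[{"offset": [1,0,60],"angular": [0,0,0],"fingers": 0.3},{"offset": [1,0,120],"angular": [0,0,0],"fingers": 0.3},{"offset": [1,0,165],"angular": [0,0,0],"fingers": 0.3},{"offset": [1,0,186],"angular": [0,0,0],"fingers": 0.3},{"offset": [1,0,194],"angular": [0,0,0],"fingers": 0.3},{"offset": [1,0,194],"angular": [0,0,0],"fingers": 0.3},{"offset": [1,0,194],"angular": [0,0,0],"fingers": 1},{"offset": [1,0,194],"angular": [0,0,0],"fingers": 1},{"offset": [1,0,194],"angular": [0,0,0],"fingers": 1},{"offset": [1,0,194],"angular": [0,0,0],"fingers": 1},{"offset": [1,0,194],"angular": [0,0,0],"fingers": 1},{"offset": [1,0,170],"angular": [0,0,0],"fingers": 1},{"offset": [1,0,120],"angular": [0,0,0],"fingers": 1},{"offset": [1,0,80],"angular": [0,0,0],"fingers": 1},{"offset": [1,0,80],"angular": [0,0,0],"fingers": 1}])

```text
t: 3.52
tool_pos: [0.492, 0.1258, 0.1248]
ee_rot: [180.0, 0.5, -165.0]
ft_force: [0.3, -0.2, -1.2]
grip_width: 0.0328
```

```bash
python3 wr.py w2 490 126 110 90 160; python3 go.py 507 336 150 -2.9
```

```text
cam at [0.418 0.107 0.267] axis [ 0.29  0.08 -0.95]
w2 14211 z 140.9 c [478.4 126.4] mean [473.9 121.5] size 116.0 65.2 yaw 1.8 u 193 316 v 124 325
t 3.575 pos [490.3 125.6 122.1] rpy [ 179.92    0.24 -164.98] j [ 8.200e+00 -6.000e+00  1.187e+02  1.000e-01  6.710e+01 -9.680e+01] w 32.5 F [ 0.2  0.5 -1.1]
[507.  336.  150.   -2.9] offset [-70.8 199.  -27.3] angular [0.0021 0.0039 0.3127] yaw -182.9
```

View pics/w2.png

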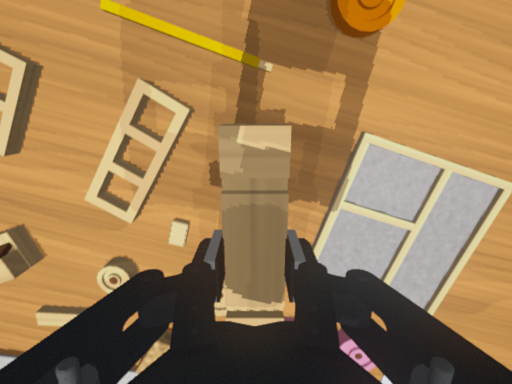

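step_arm(targets=[{"offset": [-17,50,0],"angular": [0.002,0.004,0.1],"fingers": 1},{"offset": [-35,100,0],"angular": [0.002,0.004,0.2],"fingers": 1},{"offset": [-53,150,0],"angular": [0.002,0.004,0.3],"fingers": 1},{"offset": [-70.8,199,10],"angular": [0.002,0.004,0.313],"fingers": 1},{"offset": [-70.8,199,30],"angular": [0.002,0.004,0.313],"fingers": 1},{"offset": [-70.8,199,60],"angular": [0.002,0.004,0.313],"fingers": 1},{"offset": [-70.8,199,80],"angular": [0.002,0.004,0.313],"fingers": 1},{"offset": [-70.8,199,80],"angular": [0.002,0.004,0.313],"fingers": 1},{"offset": [-70.8,199,80],"angular": [0.002,0.004,0.313],"fingers": 1}])

```text
t: 4.7
tool_pos: [0.5066, 0.3359, 0.0414]
ee_rot: [-180.0, -0.2, 177.1]
ft_force: [0.7, 0.5, -0.3]
grip_width: 0.0326
```

```bash
python3 go.py 507.3 336 11 -2.9
python3 - <<'E'
from cell import read_camera
import cv2,numpy as np
for n in ["scene","top"]:
    c=read_camera(n); np.savez(n+"1.npz",**c)
    if n=="scene": cv2.imwrite("pics/s1.png",cv2.resize(c["pixels"][170:384,260:500],None,fx=2.5,fy=2.5))
E
```

```text
t 4.7 pos [506.6 335.9  41.4] rpy [-1.7998e+02 -1.7000e-01  1.7706e+02] j [ 2.850e+01  1.270e+01  1.078e+02  1.000e-01  5.970e+01 -5.860e+01] w 32.6 F [ 0.7  0.5 -0.3]
[507.3 336.   11.   -2.9] offset [-0.8  0.1 30.4] angular [-0.0003 -0.0029 -0.0008] yaw 177.1
```

View pics/s1.png

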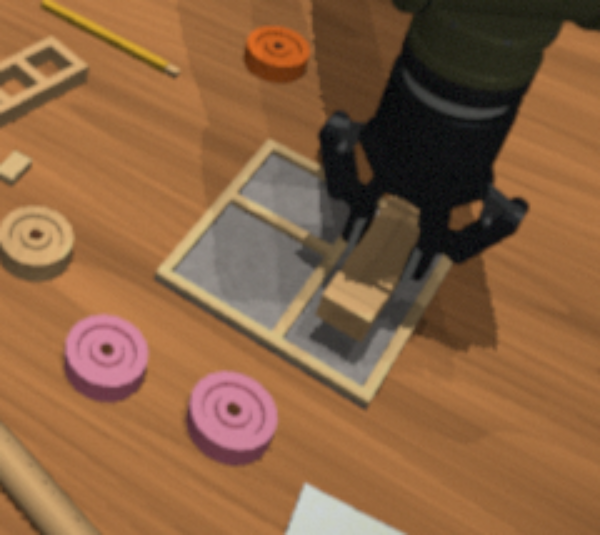

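The held block sits over the long compartment (crop ~(370,290)) and lines up with it. I lower and release.

step_arm(targets=[{"offset": [-0.8,0,18],"angular": [0,-0.003,0],"fingers": 1},{"offset": [-0.8,0,27],"angular": [0,-0.003,0],"fingers": 1},{"offset": [-0.8,0,30.4],"angular": [0,-0.003,0],"fingers": 1},{"offset": [-0.8,0,30.6],"angular": [0,-0.003,0],"fingers": 1},{"offset": [-0.8,0,30.6],"angular": [0,-0.003,0],"fingers": 1},{"offset": [-0.8,0,30.6],"angular": [0,-0.003,0],"fingers": 0.48},{"offset": [-0.8,0,30.6],"angular": [0,-0.003,0],"fingers": 0.48},{"offset": [-0.8,0,30.6],"angular": [0,-0.003,0],"fingers": 0.48},{"offset": [-0.8,0,10],"angular": [0,0,0],"fingers": 0.48},{"offset": [-0.8,0,-50],"angular": [0,0,0],"fingers": 0.45},{"offset": [-0.8,0,-100],"angular": [0,0,0],"fingers": 0.3}])

```text
t: 6.18
tool_pos: [0.5073, 0.3361, 0.1422]
ee_rot: [-180.0, -0.2, 177.1]
ft_force: [1.5, -0.0, 0.1]
grip_width: 0.0596
```

```bash
python3 wr.py w3 507 336 80 21 36;  python3 go.py 629 -111 200 35.5
```

```text
cam at [0.433 0.34  0.286] axis [ 0.29 -0.02 -0.96]
w3 4385 z 28.6 c [504.8 336.6] mean [500.1 336.8] size 133.9 34.0 yaw -2.9 u 237 272 v 119 248
t 6.225 pos [511.1 338.3 150.9] rpy [179.66   0.41 177.1 ] j [ 2.84e+01  5.70e+00  1.04e+02  1.00e-01  6.97e+01 -5.87e+01] w 60.1 F [2.6 2.  4.2]
[ 629.  -111.   200.    35.5] offset [-140.8 -442.5  -50.7] angular [ 0.0034  0.0089 -0.6702] yaw 215.5
```

step_arm(targets=[{"offset": [-140.8,-442.5,-50.7],"angular": [0.003,0.009,-0.67],"fingers": 0.3},{"offset": [-140.8,-442.5,-50.7],"angular": [0.003,0.009,-0.67],"fingers": 0.3},{"offset": [-140.8,-442.5,-50.7],"angular": [0.003,0.009,-0.67],"fingers": 0.3},{"offset": [-140.8,-442.5,-50.7],"angular": [0.003,0.009,-0.67],"fingers": 0.3},{"offset": [-140.8,-442.5,-50.7],"angular": [0.003,0.009,-0.67],"fingers": 0.3},{"offset": [-140.8,-442.5,-50.7],"angular": [0.003,0.009,-0.67],"fingers": 0.3},{"offset": [-140.8,-442.5,-50.7],"angular": [0.003,0.009,-0.67],"fingers": 0.3},{"offset": [-140.8,-442.5,-50.7],"angular": [0.003,0.009,-0.67],"fingers": 0.3},{"offset": [-140.8,-442.5,-50.7],"angular": [0.003,0.009,-0.67],"fingers": 0.3},{"offset": [-140.8,-442.5,-50.7],"angular": [0.003,0.009,-0.67],"fingers": 0.3},{"offset": [-140.8,-442.5,-50.7],"angular": [0.003,0.009,-0.67],"fingers": 0.3}])

```text
t: 7.6
tool_pos: [0.6253, -0.1115, 0.1909]
ee_rot: [179.8, -0.7, -144.4]
ft_force: [-1.2, -0.7, -1.3]
grip_width: 0.0597
```

```bash
python3 wr.py w4 636 -105 32 34 48
python3 - <<'E'
from h import *
c=dict(np.load("w4.npz"));cv2.imwrite("pics/w4c.png",c["pixels"])
W=cloud(c)*1000;L=(c["range_z"]>0)&(np.hypot(W[...,0]-630,W[...,1]+109)<40)&(W[...,2]>15)&(W[...,2]<48)
P=W[...,:2][L].astype(np.float32);print(L.sum(),cv2.minAreaRect(P))
E
python3 go.py
```

```text
cam at [ 0.566 -0.154  0.335] axis [ 0.23  0.16 -0.96]
w4 631 z 40.6 c [ 635.7 -104.7] mean [ 635.8 -104.7] size 34.9 24.0 yaw -54.4 u 238 268 v 183 203
1241 ((627.8058471679688, -109.79718017578125), (44.12507629394531, 35.65428924560547), 35.14558029174805)
t 7.65 pos [ 625.3 -111.5  191. ] rpy [ 179.86   -0.74 -144.42] j [ -14.7    7.2   98.4   -0.5   75.  -140.2] w 59.7 F [ 0.1 -0.6  0.6]
```

View pics/w4c.png

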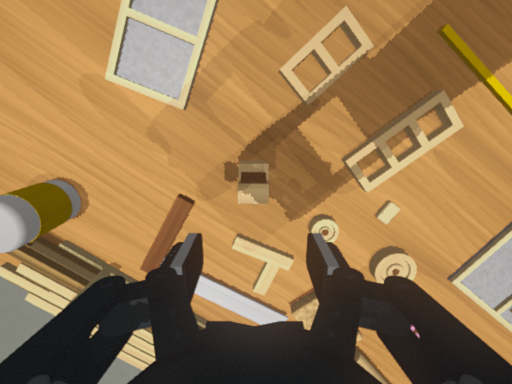

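The wrist view shows the cab at (253,183), with the cabin towards image-down and the dark windscreen above it. The saw handle (170,225) and bottle are clear of it.

```bash
python3 go.py 629 -109.3 7 35.2
```

```text
t 7.65 pos [ 625.3 -111.5  191. ] rpy [ 179.86   -0.74 -144.42] j [ -14.7    7.2   98.4   -0.5   75.  -140.2] w 59.7 F [ 0.1 -0.6  0.6]
[ 629.  -109.3    7.    35.2] offset [ -6.6  -0.8 183.9] angular [ 0.0025 -0.0129  0.0066] yaw -144.8
```

step_arm(targets=[{"offset": [-6.6,-0.8,55],"angular": [0.0025,-0.013,0.007],"fingers": 0.3},{"offset": [-6.6,-0.8,110],"angular": [0.0025,-0.013,0.007],"fingers": 0.3},{"offset": [-6.6,-0.8,155],"angular": [0.0025,-0.013,0.007],"fingers": 0.3},{"offset": [-6.6,-0.8,176],"angular": [0.0025,-0.013,0.007],"fingers": 0.3},{"offset": [-6.6,-0.8,184],"angular": [0.0025,-0.013,0.007],"fingers": 0.3},{"offset": [-6.6,-0.8,184],"angular": [0.0025,-0.013,0.007],"fingers": 0.3},{"offset": [-6.6,-0.8,184],"angular": [0.0025,-0.013,0.007],"fingers": 1},{"offset": [-6.6,-0.8,184],"angular": [0.0025,-0.013,0.007],"fingers": 1},{"offset": [-6.6,-0.8,184],"angular": [0.0025,-0.013,0.007],"fingers": 1},{"offset": [-6.6,-0.8,184],"angular": [0.0025,-0.013,0.007],"fingers": 1},{"offset": [-6.6,-0.8,184],"angular": [0.0025,-0.013,0.007],"fingers": 1}])

```text
t: 9.02
tool_pos: [0.6313, -0.1113, 0.0098]
ee_rot: [-179.8, 0.2, -144.9]
ft_force: [0.1, -0.1, 6.9]
grip_width: 0.0352
```

```bash
python3 - <<'E'
import numpy as np
a=np.radians(-2.9);R=np.array([[np.cos(a),-np.sin(a)],[np.sin(a),np.cos(a)]])
for n,p in dict(small=(-49,-34),big=(35,-34)).items(): print(n,np.array([505,291])+R@p)
a=np.radians(14.3);R=np.array([[np.cos(a),-np.sin(a)],[np.sin(a),np.cos(a)]])
for n,p in dict(long=(-35,0),short=(82,0)).items(): print(n,np.array([503.7,-299.3])+R@p)
E
python3 go.py 454.3 259.5 120 -2.9
```

```text
small [454.34259154 259.52259592]
big [538.23501754 255.27278895]
long [ 469.7844494  -307.94496545]
short [ 583.15928998 -279.04608096]
t 9.025 pos [ 631.3 -111.3    9.8] rpy [-179.78    0.19 -144.93] j [ -14.8   18.6  104.1    0.    57.  -139.9] w 35.2 F [ 0.1 -0.1  6.9]
[454.3 259.5 120.   -2.9] offset [ -68.6  404.7 -111.5] angular [-0.0026  0.0044  0.6627] yaw -182.9
```

step_arm(targets=[{"offset": [0,0,-30],"angular": [0,0,0],"fingers": 1},{"offset": [0,0,-80],"angular": [0,0,0],"fingers": 1},{"offset": [-5,35,-111],"angular": [0,0,0.05],"fingers": 1},{"offset": [-14,85,-111],"angular": [-0.0026,0.004,0.2],"fingers": 1},{"offset": [-24,140,-111],"angular": [-0.0026,0.004,0.35],"fingers": 1},{"offset": [-33,195,-111],"angular": [-0.0026,0.004,0.5],"fingers": 1},{"offset": [-42,250,-111],"angular": [-0.0026,0.004,0.6],"fingers": 1},{"offset": [-52,305,-111],"angular": [-0.0026,0.004,0.663],"fingers": 1},{"offset": [-60,355,-111],"angular": [-0.0026,0.004,0.663],"fingers": 1},{"offset": [-68,400,-111],"angular": [-0.0026,0.004,0.663],"fingers": 1},{"offset": [-68.6,404.7,-90],"angular": [-0.0026,0.004,0.663],"fingers": 1},{"offset": [-68.6,404.7,-60],"angular": [-0.0026,0.004,0.663],"fingers": 1},{"offset": [-68.6,404.7,-40],"angular": [-0.0026,0.004,0.663],"fingers": 1},{"offset": [-68.6,404.7,-40],"angular": [-0.0026,0.004,0.663],"fingers": 1},{"offset": [-68.6,404.7,-40],"angular": [-0.0026,0.004,0.663],"fingers": 1}])

```text
t: 10.9
tool_pos: [0.4535, 0.26, 0.048]
ee_rot: [179.9, -0.1, 177.1]
ft_force: [0.5, 0.4, 0.2]
grip_width: 0.0349
```

```bash
python3 go.py 456 259.5 14 -2.9
python3 - <<'E'
from cell import read_camera
import cv2,numpy as np
c=read_camera("scene"); cv2.imwrite("pics/s2.png",cv2.resize(c["pixels"][170:384,260:500],None,fx=2.5,fy=2.5))
E
```

```text
t 10.9 pos [453.5 260.   48. ] rpy [ 1.7991e+02 -1.5000e-01  1.7708e+02] j [ 23.9   2.1 118.9   0.2  59.1 -63.3] w 34.9 F [0.5 0.4 0.2]
[456.  259.5  14.   -2.9] offset [-2.6 -0.5 34. ] angular [ 0.0015 -0.0025 -0.0003] yaw 177.1
```

View pics/s2.png

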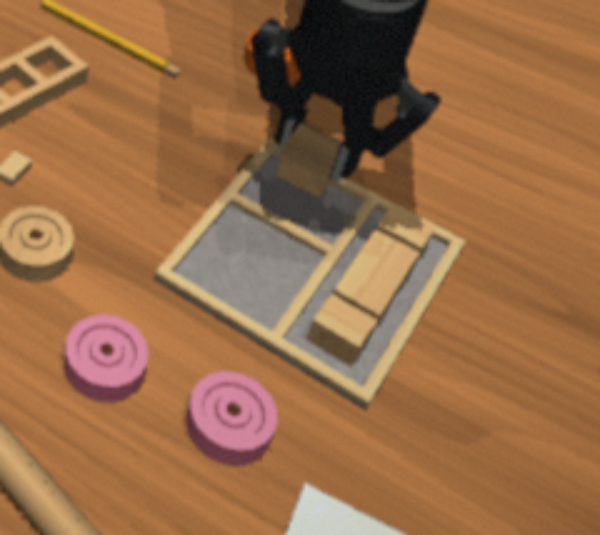

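The block lies flat in the long compartment. The cab hangs upright over the small one, so I lower it.

step_arm(targets=[{"offset": [-2.6,-0.5,20],"angular": [0.0015,-0.0025,0],"fingers": 1},{"offset": [-2.6,-0.5,30],"angular": [0.0015,-0.0025,0],"fingers": 1},{"offset": [-2.6,-0.5,34],"angular": [0.0015,-0.0025,0],"fingers": 1},{"offset": [-2.6,-0.5,34],"angular": [0.0015,-0.0025,0],"fingers": 1},{"offset": [-2.6,-0.5,35],"angular": [0.0015,-0.0025,0],"fingers": 1},{"offset": [-2.6,-0.5,35],"angular": [0.0015,-0.0025,0],"fingers": 1}])

```text
t: 11.7
tool_pos: [0.456, 0.2595, 0.0138]
ee_rot: [-180.0, -0.0, 177.1]
ft_force: [-3.3, -2.1, 8.0]
grip_width: 0.0352
```

```bash
python3 go.py 622 122 200 -15
```

```text
t 11.7 pos [456.  259.5  13.8] rpy [-1.7998e+02 -3.0000e-02  1.7709e+02] j [ 23.8   5.4 119.4  -0.   55.3 -63.3] w 35.2 F [-3.3 -2.1  8. ]
[622. 122. 200. -15.] offset [-172.7 -129.  -186.2] angular [-0.0005 -0.0005  0.2111] yaw 165.0
```

step_arm(targets=[{"offset": [0,0,0],"angular": [0,0,0],"fingers": 0.46},{"offset": [0,0,0],"angular": [0,0,0],"fingers": 0.46},{"offset": [0,0,0],"angular": [0,0,0],"fingers": 0.46},{"offset": [0,0,-20],"angular": [0,0,0],"fingers": 0.46},{"offset": [0,0,-70],"angular": [0,0,0],"fingers": 0.4},{"offset": [-40,-30,-110],"angular": [0,0,0],"fingers": 0.1},{"offset": [-80,-60,-150],"angular": [0,0,0],"fingers": 0.1},{"offset": [-120,-90,-186],"angular": [0,0,0],"fingers": 0.1},{"offset": [-160,-120,-186],"angular": [0,0,0],"fingers": 0.1},{"offset": [-172.7,-129,-186],"angular": [0,0,0],"fingers": 0.1},{"offset": [-172.7,-129,-186],"angular": [0,0,0],"fingers": 0.1},{"offset": [-172.7,-129,-186],"angular": [0,0,0],"fingers": 0.1}])

```text
t: 13.2
tool_pos: [0.6203, 0.1226, 0.1969]
ee_rot: [-180.0, -0.2, 177.1]
ft_force: [-0.6, -0.1, -0.3]
grip_width: 0.077
```

```bash
python3 wr.py w5 622 122 45 14 27; python3 go.py 622 122 6 -2.9
```

```text
cam at [0.546 0.127 0.34 ] axis [ 0.29 -0.02 -0.96]
w5 1516 z 20.1 c [618.5 119.3] mean [618.  119.3] size 54.3 53.3 yaw -2.8 u 230 273 v 153 196
t 13.25 pos [620.3 122.8 197.2] rpy [-1.7997e+02 -1.6000e-01  1.7717e+02] j [  6.3   6.3  98.7  -0.   75.1 -80.8] w 76.8 F [-0.4  0.5  0.8]
[622.  122.    6.   -2.9] offset [ -2.3  -0.6 191.2] angular [-0.0006 -0.0029  0.0012] yaw 177.1
```

View pics/w5.png

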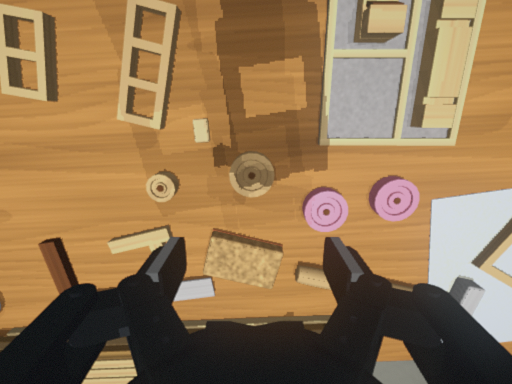

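The wrist view shows the cab (385,18) and block (450,60) lying properly in the square board. The pale big wheel is at (252,175), with the pink ones clear of it to the right.

```bash
python3 go.py 619.5 120.5 3 -2.9
```

```text
t 13.25 pos [620.3 122.8 197.2] rpy [-1.7997e+02 -1.6000e-01  1.7717e+02] j [  6.3   6.3  98.7  -0.   75.1 -80.8] w 76.8 F [-0.4  0.5  0.8]
[619.5 120.5   3.   -2.9] offset [ 1.000e-01 -2.200e+00  1.942e+02] angular [-0.0006 -0.0029  0.0012] yaw 177.1
```

step_arm(targets=[{"offset": [0,-2.2,58],"angular": [0,-0.003,0.001],"fingers": 0.1},{"offset": [0,-2.2,116],"angular": [0,-0.003,0.001],"fingers": 0.1},{"offset": [0,-2.2,165],"angular": [0,-0.003,0.001],"fingers": 0.1},{"offset": [0,-2.2,187],"angular": [0,-0.003,0.001],"fingers": 0.1},{"offset": [0,-2.2,194],"angular": [0,-0.003,0.001],"fingers": 0.1},{"offset": [0,-2.2,194],"angular": [0,-0.003,0.001],"fingers": 0.1},{"offset": [0,-2.2,194],"angular": [0,-0.003,0.001],"fingers": 1},{"offset": [0,-2.2,194],"angular": [0,-0.003,0.001],"fingers": 1},{"offset": [0,-2.2,194],"angular": [0,-0.003,0.001],"fingers": 1},{"offset": [0,-2.2,194],"angular": [0,-0.003,0.001],"fingers": 1}])

```text
t: 14.5
tool_pos: [0.6235, 0.1197, 0.0071]
ee_rot: [180.0, 0.4, 177.0]
ft_force: [-0.3, 1.2, 8.0]
grip_width: 0.0534
```

```bash
python3 go.py 538.2 255.3 100 -2.9
```

```text
t 14.5 pos [623.5 119.7   7.1] rpy [179.98   0.4  177.03] j [ 6.00e+00  1.81e+01  1.05e+02 -1.00e-01  5.65e+01 -8.10e+01] w 53.4 F [-0.3  1.2  8. ]
[538.2 255.3 100.   -2.9] offset [ 91.6 131.  -93.5] angular [ 0.0003  0.0069 -0.0013] yaw 177.1
```

step_arm(targets=[{"offset": [0,0,-25],"angular": [0,0.007,0],"fingers": 1},{"offset": [0,0,-70],"angular": [0,0.007,0],"fingers": 1},{"offset": [20,30,-93],"angular": [0,0.007,0],"fingers": 1},{"offset": [45,65,-93],"angular": [0,0.007,0],"fingers": 1},{"offset": [70,100,-93],"angular": [0,0.007,0],"fingers": 1},{"offset": [89,131,-93],"angular": [0,0.007,0],"fingers": 1},{"offset": [89,131,-65],"angular": [0,0.007,0],"fingers": 1},{"offset": [89,131,-38],"angular": [0,0.007,0],"fingers": 1},{"offset": [89,131,-33],"angular": [0,0.007,0],"fingers": 1},{"offset": [89,131,-33],"angular": [0,0.007,0],"fingers": 1}])

```text
t: 15.75
tool_pos: [0.5394, 0.2549, 0.0373]
ee_rot: [-180.0, -0.3, 177.0]
ft_force: [0.6, 0.7, -0.3]
grip_width: 0.0532
```

```bash
python3 go.py 541 255.3 11 -2.9
python3 - <<'E'
from cell import read_camera
import cv2,numpy as np
c=read_camera("scene"); cv2.imwrite("pics/s3.png",cv2.resize(c["pixels"][170:384,260:500],None,fx=2.5,fy=2.5))
E
```

```text
t 15.75 pos [539.4 254.9  37.3] rpy [-179.98   -0.27  177.02] j [ 2.010e+01  1.180e+01  1.093e+02  1.000e-01  5.910e+01 -6.700e+01] w 53.2 F [ 0.6  0.7 -0.3]
[541.  255.3  11.   -2.9] offset [-1.7  0.5 26.3] angular [-0.0004 -0.0047 -0.0014] yaw 177.1
```

View pics/s3.png

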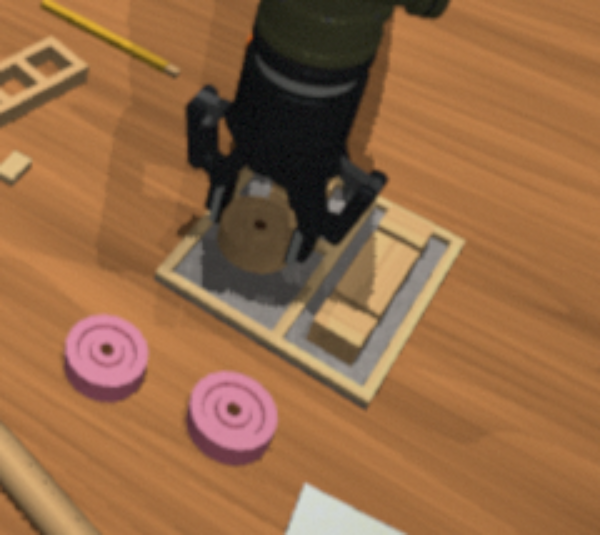

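The wheel is held level over the bigger compartment, so I lower it.

step_arm(targets=[{"offset": [-1.7,0.5,15],"angular": [0,-0.0047,0],"fingers": 1},{"offset": [-1.7,0.5,23],"angular": [0,-0.0047,0],"fingers": 1},{"offset": [-1.7,0.5,26],"angular": [0,-0.0047,0],"fingers": 1},{"offset": [-1.7,0.5,26.5],"angular": [0,-0.0047,0],"fingers": 1},{"offset": [-1.7,0.5,26.5],"angular": [0,-0.0047,0],"fingers": 1}])

```text
t: 16.42
tool_pos: [0.5402, 0.2551, 0.0111]
ee_rot: [-179.9, -0.1, 177.0]
ft_force: [-5.2, -2.0, 7.5]
grip_width: 0.0533
```

```bash
python3 go.py 490 8 200 -16.5
```

```text
t 16.425 pos [540.2 255.1  11.1] rpy [-1.7992e+02 -1.4000e-01  1.7704e+02] j [ 20.1  14.  109.7  -0.   56.4 -66.9] w 53.3 F [-5.2 -2.   7.5]
[490.    8.  200.  -16.5] offset [  37.8 -249.7 -188.5] angular [-0.0017 -0.0022  0.2363] yaw 163.5
```

step_arm(targets=[{"offset": [0,0,0],"angular": [0,0,0],"fingers": 0.25},{"offset": [0,0,0],"angular": [0,0,0],"fingers": 0.25},{"offset": [0,0,0],"angular": [0,0,0],"fingers": 0.25},{"offset": [0,0,-20],"angular": [0,0,0],"fingers": 0.25},{"offset": [0,0,-70],"angular": [0,0,0],"fingers": 0.2},{"offset": [5,-30,-120],"angular": [0,0,0.06],"fingers": 0.1},{"offset": [14,-80,-160],"angular": [0,0,0.15],"fingers": 0.1},{"offset": [22,-135,-188],"angular": [0,0,0.236],"fingers": 0.1},{"offset": [30,-190,-188],"angular": [0,0,0.236],"fingers": 0.1},{"offset": [36,-235,-188],"angular": [0,0,0.236],"fingers": 0.1},{"offset": [37.8,-249.7,-188.5],"angular": [-0.0017,-0.002,0.236],"fingers": 0.1},{"offset": [37.8,-249.7,-188.5],"angular": [-0.0017,-0.002,0.236],"fingers": 0.1},{"offset": [37.8,-249.7,-188.5],"angular": [-0.0017,-0.002,0.236],"fingers": 0.1}])

```text
t: 18.05
tool_pos: [0.4903, 0.009, 0.1992]
ee_rot: [179.9, 0.1, 163.6]
ft_force: [1.0, -0.7, -0.2]
grip_width: 0.077
```

```bash
python3 wr.py w6 491 8 80 12 25; python3 go.py 490 8 3 -16.5
```

```text
cam at [0.418 0.03  0.342] axis [ 0.28 -0.08 -0.96]
w6 2304 z 18.6 c [488.7   8. ] mean [485.5   8.7] size 129.7 50.0 yaw -16.4 u 232 273 v 120 222
t 18.1 pos [490.3   9.2 199. ] rpy [1.7991e+02 7.0000e-02 1.6360e+02] j [-5.200e+00 -1.240e+01  1.165e+02  1.000e-01  7.580e+01 -7.890e+01] w 76.4 F [ 0.1 -0.6 -1.2]
[490.    8.    3.  -16.5] offset [  0.2  -1.5 196. ] angular [0.0016 0.0013 0.0018] yaw 163.5
```

View pics/w6.png

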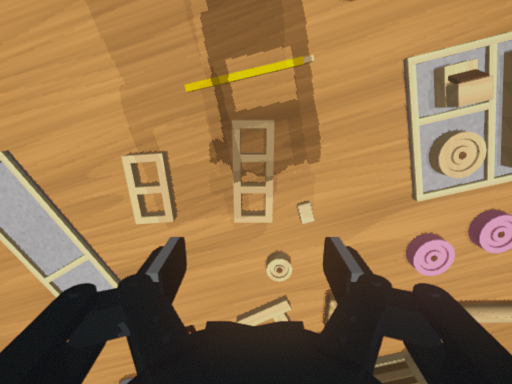

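Frame3, with three openings, is under the gripper at (253,170). Frame2 is at (150,188) and out of the way. The big wheel and cab sit in their compartments.

step_arm(targets=[{"offset": [1,-1.5,58],"angular": [0.0016,0.0013,0.0018],"fingers": 0.1},{"offset": [1,-1.5,116],"angular": [0.0016,0.0013,0.0018],"fingers": 0.1},{"offset": [1,-1.5,165],"angular": [0.0016,0.0013,0.0018],"fingers": 0.1},{"offset": [1,-1.5,188],"angular": [0.0016,0.0013,0.0018],"fingers": 0.1},{"offset": [1,-1.5,195],"angular": [0.0016,0.0013,0.0018],"fingers": 0.1},{"offset": [1,-1.5,195],"angular": [0.0016,0.0013,0.0018],"fingers": 0.1},{"offset": [1,-1.5,195],"angular": [0.0016,0.0013,0.0018],"fingers": 1},{"offset": [1,-1.5,195],"angular": [0.0016,0.0013,0.0018],"fingers": 1},{"offset": [1,-1.5,195],"angular": [0.0016,0.0013,0.0018],"fingers": 1},{"offset": [1,-1.5,195],"angular": [0.0016,0.0013,0.0018],"fingers": 1}])

```text
t: 19.35
tool_pos: [0.4908, 0.0069, 0.0059]
ee_rot: [180.0, 0.2, 163.4]
ft_force: [0.1, 0.2, 6.1]
grip_width: 0.048
```

```bash
python3 go.py 470 -308 100 14.3
```

```text
t 19.35 pos [490.8   6.9   5.9] rpy [179.97   0.22 163.4 ] j [ -5.5   1.9 124.   -0.   53.9 -78.9] w 48.0 F [0.1 0.2 6.1]
[ 470.  -308.   100.    14.3] offset [ -70.4 -307.7  -94. ] angular [-5.000e-04  3.800e-03 -5.392e-01] yaw 194.3
```

step_arm(targets=[{"offset": [0,0,-25],"angular": [0,0.004,0],"fingers": 1},{"offset": [0,0,-70],"angular": [0,0.004,0],"fingers": 1},{"offset": [-7,-30,-94],"angular": [0,0.004,-0.08],"fingers": 1},{"offset": [-18,-80,-94],"angular": [0,0.004,-0.2],"fingers": 1},{"offset": [-31,-135,-94],"angular": [0,0.004,-0.35],"fingers": 1},{"offset": [-44,-190,-94],"angular": [0,0.004,-0.48],"fingers": 1},{"offset": [-56,-245,-94],"angular": [0,0.004,-0.539],"fingers": 1},{"offset": [-67,-292,-94],"angular": [0,0.004,-0.539],"fingers": 1},{"offset": [-70.4,-307.7,-80],"angular": [0,0.004,-0.539],"fingers": 1},{"offset": [-70.4,-307.7,-50],"angular": [0,0.004,-0.539],"fingers": 1},{"offset": [-70.4,-307.7,-33],"angular": [0,0.004,-0.539],"fingers": 1},{"offset": [-70.4,-307.7,-33],"angular": [0,0.004,-0.539],"fingers": 1},{"offset": [-70.4,-307.7,-33],"angular": [0,0.004,-0.539],"fingers": 1}])

```text
t: 20.98
tool_pos: [0.4692, -0.3078, 0.0377]
ee_rot: [-180.0, -0.2, -165.7]
ft_force: [0.3, 0.1, -0.1]
grip_width: 0.0481
```

```bash
python3 go.py 470.5 -308 10 14.3
python3 - <<'E'
from cell import read_camera
import cv2,numpy as np
c=read_camera("top"); cv2.imwrite("pics/t4.png",cv2.resize(c["pixels"][110:270,270:470],None,fx=3,fy=3))
E
```

```text
t 20.975 pos [ 469.2 -307.8   37.7] rpy [-179.99   -0.19 -165.66] j [ -38.7    7.6  114.1   -0.2   58.4 -142.9] w 48.1 F [ 0.3  0.1 -0.1]
[ 470.5 -308.    10.    14.3] offset [-1.3 -0.6 27.7] angular [-0.0001 -0.0032  0.0007] yaw -165.7
```

View pics/t4.png

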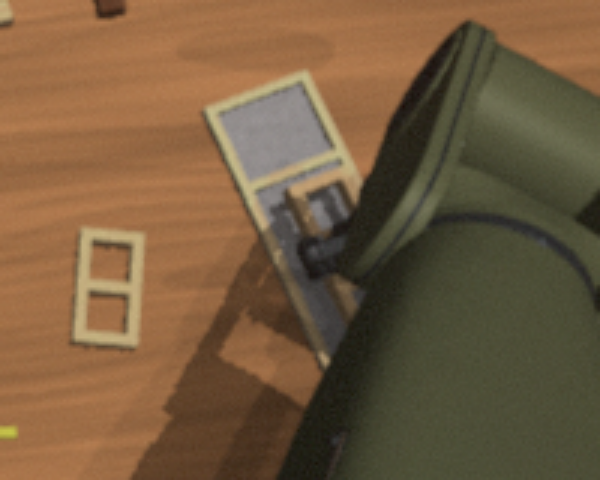

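The frame's near end shows at (310,190) in the crop, aligned with the board. Its shift to the right fits the parallax of its 34 mm height. I lower and release.

step_arm(targets=[{"offset": [-1.3,-0.6,16],"angular": [0,-0.003,0],"fingers": 1},{"offset": [-1.3,-0.6,24],"angular": [0,-0.003,0],"fingers": 1},{"offset": [-1.3,-0.6,27.5],"angular": [0,-0.003,0],"fingers": 1},{"offset": [-1.3,-0.6,28],"angular": [0,-0.003,0],"fingers": 1},{"offset": [-1.3,-0.6,28],"angular": [0,-0.003,0],"fingers": 1}])

```text
t: 21.65
tool_pos: [0.4694, -0.3079, 0.0099]
ee_rot: [179.8, -0.1, -165.7]
ft_force: [-5.7, 3.8, 9.8]
grip_width: 0.0485
```

```bash
python3 go.py 630.5 3.5 200 14.3
```

```text
t 21.65 pos [ 469.4 -307.9    9.9] rpy [ 1.7985e+02 -1.4000e-01 -1.6571e+02] j [ -38.7   10.1  114.5   -0.    55.6 -143. ] w 48.5 F [-5.7  3.8  9.8]
[630.5   3.5 200.   14.3] offset [-232.5  262.5 -190. ] angular [ 0.0026 -0.0025 -0.0002] yaw -165.7
```

step_arm(targets=[{"offset": [0,0,0],"angular": [0,0,0],"fingers": 0.3},{"offset": [0,0,0],"angular": [0,0,0],"fingers": 0.3},{"offset": [0,0,0],"angular": [0,0,0],"fingers": 0.3},{"offset": [0,0,-20],"angular": [0,0,0],"fingers": 0.3},{"offset": [0,0,-70],"angular": [0,0,0],"fingers": 0.3},{"offset": [-20,25,-120],"angular": [0,0,0],"fingers": 0.3},{"offset": [-50,58,-150],"angular": [0,0,0],"fingers": 0.3},{"offset": [-85,98,-180],"angular": [0,0,0],"fingers": 0.3},{"offset": [-120,138,-190],"angular": [0,0,0],"fingers": 0.3},{"offset": [-158,178,-190],"angular": [0,0,0],"fingers": 0.3},{"offset": [-194,220,-190],"angular": [0,0,0],"fingers": 0.3},{"offset": [-225,254,-190],"angular": [0,0,0],"fingers": 0.3},{"offset": [-232.5,262.5,-190],"angular": [0.0026,-0.0025,0],"fingers": 0.3},{"offset": [-232.5,262.5,-190],"angular": [0.0026,-0.0025,0],"fingers": 0.3},{"offset": [-232.5,262.5,-190],"angular": [0.0026,-0.0025,0],"fingers": 0.3}])

```text
t: 23.52
tool_pos: [0.6302, 0.0022, 0.1993]
ee_rot: [-179.9, 0.1, -165.8]
ft_force: [1.3, 0.0, 0.2]
grip_width: 0.0601
```

```bash
python3 wr.py w7 630.5 3.5 32 14 27; python3 go.py 630 2 6 14.3
```

```text
cam at [ 0.557 -0.015  0.342] axis [ 0.28  0.07 -0.96]
w7 598 z 20.1 c [629.    4.7] mean [628.9   4.3] size 34.3 33.7 yaw 14.3 u 243 270 v 161 188
t 23.575 pos [630.2   2.1 199.2] rpy [-1.7987e+02  8.0000e-02 -1.6581e+02] j [-4.600e+00  5.800e+00  9.910e+01 -1.000e-01  7.500e+01 -1.088e+02] w 59.5 F [ 0.7  0.3 -0.2]
[630.    2.    6.   14.3] offset [  0.5   0.4 193.2] angular [-0.0022  0.0015 -0.0018] yaw -165.7
```

View pics/w7.png

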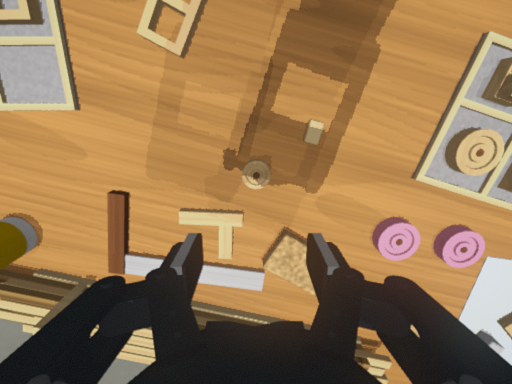

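The small wheel is at (256,175), straight below the gripper. The scrap at (315,131) and the T-piece stay clear.

step_arm(targets=[{"offset": [0.5,2.3,58],"angular": [-0.002,0.0015,-0.002],"fingers": 0.3},{"offset": [0.5,2.3,116],"angular": [-0.002,0.0015,-0.002],"fingers": 0.3},{"offset": [0.5,2.3,165],"angular": [-0.002,0.0015,-0.002],"fingers": 0.3},{"offset": [0.5,2.3,186],"angular": [-0.002,0.0015,-0.002],"fingers": 0.3},{"offset": [0.5,2.3,193],"angular": [-0.002,0.0015,-0.002],"fingers": 0.3},{"offset": [0.5,2.3,193],"angular": [-0.002,0.0015,-0.002],"fingers": 0.3},{"offset": [0.5,2.3,193],"angular": [-0.002,0.0015,-0.002],"fingers": 1},{"offset": [0.5,2.3,193],"angular": [-0.002,0.0015,-0.002],"fingers": 1},{"offset": [0.5,2.3,193],"angular": [-0.002,0.0015,-0.002],"fingers": 1},{"offset": [0.5,2.3,193],"angular": [-0.002,0.0015,-0.002],"fingers": 1},{"offset": [0.5,2.3,193],"angular": [-0.002,0.0015,-0.002],"fingers": 1}])

```text
t: 24.95
tool_pos: [0.632, 0.0052, 0.0088]
ee_rot: [-179.9, 0.2, -165.6]
ft_force: [0.1, -0.5, 5.2]
grip_width: 0.0331
```

```bash
python3 go.py 583.5 -279 100 14.3
```

```text
t 24.95 pos [632.    5.2   8.8] rpy [-179.92    0.25 -165.59] j [  -4.4   17.7  105.3    0.    56.7 -108.8] w 33.1 F [ 0.1 -0.5  5.2]
[ 583.5 -279.   100.    14.3] offset [ 117.3 -263.3  -91.4] angular [-0.0014  0.0043  0.002 ] yaw -165.7
```

step_arm(targets=[{"offset": [0,0,-25],"angular": [0,0.004,0],"fingers": 1},{"offset": [0,0,-70],"angular": [0,0.004,0],"fingers": 1},{"offset": [12,-28,-91],"angular": [0,0.004,0],"fingers": 1},{"offset": [33,-75,-91],"angular": [0,0.004,0],"fingers": 1},{"offset": [55,-126,-91],"angular": [0,0.004,0],"fingers": 1},{"offset": [78,-178,-91],"angular": [0,0.004,0],"fingers": 1},{"offset": [100,-228,-91],"angular": [0,0.004,0],"fingers": 1},{"offset": [114,-258,-91],"angular": [0,0.004,0],"fingers": 1},{"offset": [115.3,-263.3,-70],"angular": [0,0.004,0],"fingers": 1},{"offset": [115.3,-263.3,-40],"angular": [0,0.004,0],"fingers": 1},{"offset": [115.3,-263.3,-33],"angular": [0,0.004,0],"fingers": 1},{"offset": [115.3,-263.3,-33],"angular": [0,0.004,0],"fingers": 1}])

```text
t: 26.45
tool_pos: [0.5835, -0.2773, 0.038]
ee_rot: [179.9, -0.3, -165.5]
ft_force: [-0.4, 0.2, 0.2]
grip_width: 0.0328
```

```bash
python3 go.py 585 -279 13 14.3
python3 - <<'E'
from cell import read_camera
import cv2,numpy as np
c=read_camera("scene"); cv2.imwrite("pics/s5.png",cv2.resize(c["pixels"][90:250,80:280],None,fx=3,fy=3))
E
```

```text
t 26.45 pos [ 583.5 -277.3   38. ] rpy [ 179.92   -0.3  -165.53] j [ -30.1   17.3  102.6   -0.2   60.4 -134.5] w 32.8 F [-0.4  0.2  0.2]
[ 585.  -279.    13.    14.3] offset [-1.2 -2.1 25. ] angular [ 0.0015 -0.0052  0.0029] yaw -165.7
```

View pics/s5.png

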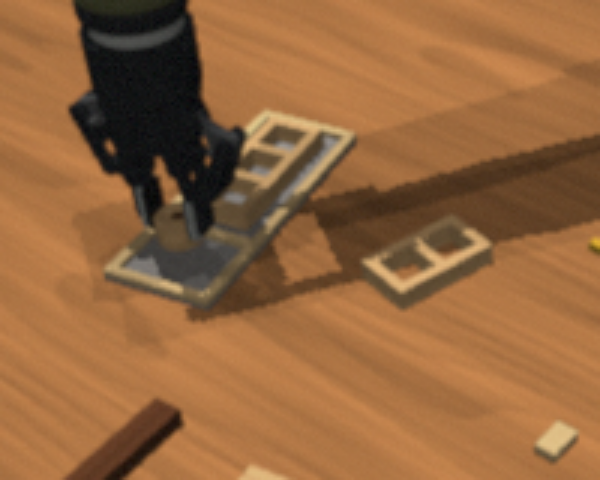

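Frame3 lies in the long compartment and the small wheel hangs over the short one. I lower, release and retreat.

step_arm(targets=[{"offset": [-1.2,-2.1,14],"angular": [0,-0.005,0.003],"fingers": 1},{"offset": [-1.2,-2.1,22],"angular": [0,-0.005,0.003],"fingers": 1},{"offset": [-1.2,-2.1,25],"angular": [0,-0.005,0.003],"fingers": 1},{"offset": [-1.2,-2.1,25.4],"angular": [0,-0.005,0.003],"fingers": 1},{"offset": [-1.2,-2.1,25.4],"angular": [0,-0.005,0.003],"fingers": 1},{"offset": [-1.2,-2.1,25.4],"angular": [0,-0.005,0.003],"fingers": 0.48},{"offset": [-1.2,-2.1,25.4],"angular": [0,-0.005,0.003],"fingers": 0.48},{"offset": [-1.2,-2.1,25.4],"angular": [0,-0.005,0.003],"fingers": 0.48},{"offset": [-1.2,-2.1,5],"angular": [0,0,0],"fingers": 0.48},{"offset": [-1.2,-2.1,-50],"angular": [0,0,0],"fingers": 0.4},{"offset": [20,30,-100],"angular": [0,0,0],"fingers": 0.3},{"offset": [30,80,-140],"angular": [0,0,0],"fingers": 0.3},{"offset": [50,130,-170],"angular": [0,0,0],"fingers": 0.3},{"offset": [70,180,-190],"angular": [0,0,0],"fingers": 0.3},{"offset": [160,220,-190],"angular": [0,0,0],"fingers": 0.3},{"offset": [160,220,-190],"angular": [0,0,0],"fingers": 0.3},{"offset": [160,220,-190],"angular": [0,0,0],"fingers": 0.3}])

```text
t: 28.62
tool_pos: [0.3737, -0.1046, 0.2312]
ee_rot: [-179.8, -0.0, -165.6]
ft_force: [-0.0, -0.7, 0.3]
grip_width: 0.0599
```

```bash
python3 go.py
python3 - <<'E'
from h import *
from cell import read_camera
c=read_camera("top");s=read_camera("scene");cv2.imwrite("pics/t9.png",c["pixels"]);
a=cv2.resize(s["pixels"][110:340,100:470],None,fx=2.1,fy=2.1);cv2.imwrite("pics/s9.png",a)
T=dict(block=((507,336),75,21,36,505,291,-2.9),cab=((456,259),35,17,50,505,291,-2.9),big=((538,255),38,17,32,505,291,-2.9),frame3=((470,-308),78,15,30,503.7,-299.3,14.3),small=((583,-279),28,17,32,503.7,-299.3,14.3),frame2=((472,-127),62,12,25,0,0,0))
for nm,c in (("top",c),("scene",s)):
  W=cloud(c)*1000
  for k,(p,r,lo,hi,bx,by,bt) in T.items():
    L=(c["range_z"]>0)&(np.hypot(W[...,0]-p[0],W[...,1]-p[1])<r)&(W[...,2]>lo)&(W[...,2]<hi)
    if L.sum()<20: print(nm,k,"hidden");continue
    R=cv2.minAreaRect(W[...,:2][L].astype(np.float32));t=np.radians(bt);d=np.array(R[0])-[bx,by]
    print(nm,k,L.sum(),"z med %.1f"%np.median(W[...,2][L]),"world",np.round(R[0],1),"board",np.round([d@[np.cos(t),np.sin(t)],d@[-np.sin(t),np.cos(t)]],1),np.round(R[1],1),round(R[2]-bt,1))
E
```

```text
t 28.625 pos [ 373.7 -104.6  231.2] rpy [-1.7985e+02 -4.0000e-02 -1.6561e+02] j [-2.350e+01 -2.910e+01  1.256e+02 -1.000e-01  8.340e+01 -1.279e+02] w 59.9 F [-0.  -0.7  0.3]
top block 963 z med 27.3 world [505.1 307.1] board [-0.7 16.1] [ 90.1 134.5] 90.1
top cab 375 z med 40.6 world [455.6 257.7] board [-47.7 -35.7] [36.6 43.7] 89.8
top big 459 z med 22.9 world [538.2 253.5] board [ 35.  -35.7] [55.6 53.3] 41.5
top frame3 61 z med 21.9 world [ 530.8 -310.8] board [ 23.4 -17.8] [34.2 18.1] 53.5
top small 185 z med 23.3 world [ 583.5 -282.5] board [81.5 -3.4] [36.1 34.1] 69.6
top frame2 185 z med 18.0 world [ 476.6 -108.1] board [ 476.6 -108.1] [20.9 90.6] 70.3
scene block 1297 z med 26.3 world [503.5 308.4] board [-2.4 17.3] [ 92.2 137.4] 90.0
scene cab 391 z med 40.0 world [455.9 261.1] board [-47.5 -32.3] [36.1 46.4] 89.9
scene big 628 z med 21.7 world [536.9 256.5] board [ 33.6 -32.8] [56.1 56.1] 85.8
scene frame3 480 z med 19.3 world [ 467.5 -305.8] board [-36.7   2.6] [136.   52.7] 0.5
scene small 139 z med 21.1 world [ 584.5 -278.3] board [83.5  0.4] [35.3 34.3] 2.2
scene frame2 393 z med 15.6 world [ 471.3 -123.9] board [ 471.3 -123.9] [53. 93.] 77.5
```

View pics/t9.png

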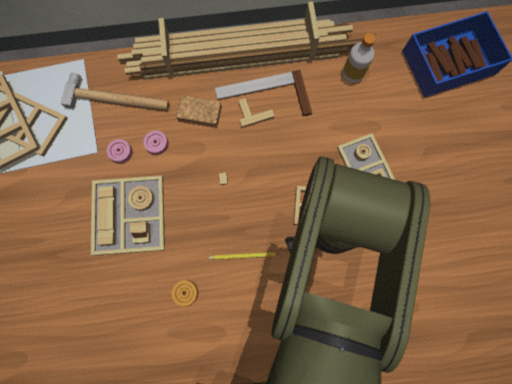

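View pics/s9.png

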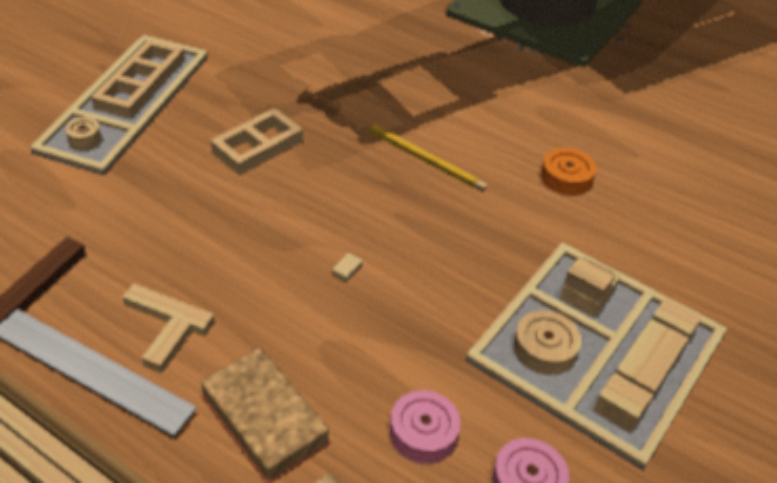

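All five parts lie flat in their compartments in both views, and frame2 hasn't moved (centre within 2 mm in the scene view). I hand in.

```bash
python3 -c "
from cell import manip
print(manip.job_done()); print(manip.sense()['t'])"
```

```text
the job is handed in; nothing more can be done
None
the job is handed in; nothing more can be done
```

I made up both kits in the order asked and handed the job in at about 28.7 s of the 115 s allowed. All five parts are right side up and flat in their compartments, released, with the gripper well clear.

- **Square board:** The cab, the big wheel and the long block are within about 3 mm of their compartment centres in board coordinates. Their tops read about 24 mm (wheel), 28.6 mm (block) and 40 to 44 mm (cab), as expected on the 4 mm floor.
- **Long board:** Frame3 and the small wheel are within about 3.5 mm of their compartment centres. At the last look the arm hid most of frame3 from the top camera, so its final position comes from the scene camera alone.
- **Left alone:** The short frame with two openings lies where it was. The pink and orange wheels were not touched.

**Where checks disagreed:**
- The top and scene cameras differ by 2 to 4 mm, mostly in y. That is well inside the roughly 13 mm of play.
- The last numeric fit of the block was spoilt because neighbouring parts fell in its search circle. I relied on the wrist measurement taken right after placing it, plus the final pictures.

The highest force I read at the ends of moves was about 10 N along any axis, when a part met its compartment floor.

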